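# Hang a bailed sample canister on a weighing stand

### The arm

A 6-joint arm with a two-finger parallel gripper is mounted at the origin on a cart in front of the work surface, level with it; the furniture and walls round the work are solid. World frame = base frame: x ahead of the robot, y to its left, z up, the work surface at z = 0. Lengths are in m, angles in degrees, forces in N, time in s.
With the tool pointing down it reaches from about 0.25 to 0.725 m from the base axis. Payload 9.7 kg.
Tool frame: the origin (TCP) lies midway between the tips of the shut fingers; the grasp point (between the pads) lies 19 mm behind it (grip_point_offset is the distance from the TCP to the grasp point, in m); y points along the fingers, z is the direction in which the jaws open and shut, and the axes are right-handed (so a half turn about y gives the same grasp; the last joint's range is limited). The gripper opens to 85 mm and grips with 20 to 120 N. Pads are 22 mm wide; open, the fingers measure 114 mm over their backs; the gripper's body (76 mm by 85 mm) begins 54 mm behind the grasp point. The pads swing forward as they close: fully open they stand 13 mm farther back than shut.
Start: joints at [66.864, 4.979, 10.078, 95.1, 0, 90], TCP at [0.216, 0.506, 0.231] pointing down, gripper open.
Joint ranges: [-179.16, 179.16], [-48.56, 103.87], [-65.8, 70.77], [-126.05, 130.52], [-82.76, 87.17], [-180, 180]. Speed limits (degrees/s): [127.2, 127.2, 147.25, 180, 180, 180].

### API

Orientations are given as [roll, pitch, yaw] about the fixed x, y, z axes, in that order (R = Rz(yaw) Ry(pitch) Rx(roll)).
In Python, from workcell import get_obs, camera, job_done, grip_point_offset gives the robot as it stands.
- The arm moves only by the tool move_arm, never from a script. Its argument "deltas" is a list that holds one entry, the list of rows, each a list of 4 numbers: the shift along the tool's x, y, z in m, then the turn about the tool's y in degrees. A call has 1 to 5 rows; each row is the pose to reach, as a shift and turn from the pose commanded when the call began, along the tool's axes at that moment; what a row does not reach only later rows make up. A row lasts 1/10 s, in which the tool goes at most 50 mm and 8.59 degrees, less where a joint would pass 70% of its speed; a pose out of reach is approached as far as the arm can. A call with a gripper value outside its range is refused whole. "claw" is the finger opening in m, from 0 to 0.0854, set as the call begins (left out, the last holds). The fingers move at their own pace and stop on an object; "newtons" is the grip in N (left out, the last holds). Time passes only in rows, so rows that repeat a pose let the fingers close. It gives the time, the measured TCP pose, the force and the opening at its end, in the units of the state.
- get_obs(): the state, without advancing time (a new reading comes with each control period).
- camera(name): name is "scene" or "top"; returns a dict with "color" (384x512x3 uint8, blue, green, red), "range_z" (384x512 float32, m along the optical axis (not along the pixel's ray), 0 where there is no reading), "fx", "fy", "cx", "cy" (pixels), "k1" (the pictures are not rectified: a ray, as slopes to the right and down, at radius r is drawn at 1 + k1 r^2 times it, then the intrinsics apply), "T" (4x4, takes a point from camera to world coordinates). Camera axes: x right, y down, z forward; pixel columns grow to the right and rows downward; lengths in m; the calibration is good to about 2 mm. A picture is of the moment at which its call begins.
- job_done(): hands the job in, once; it reports no verdict.
The state is a dict: "time": time; "q": joint angles; "qd": joint speeds; "joint_efforts": joint torques, N m; "ee_pos": TCP position; "tcp_rot": TCP orientation; "wrist_force": force on the tool from outside, world axes, zero at the start; "torque": the same for the moment, N m; "opening": finger opening in m.
Only numpy, scipy, OpenCV 4.12 (cv2) and the standard library are available. Lean on these libraries where they do the work, as an engineer would, in place of code of your own. Each camera call takes 0.05 s, during which the arm holds its last target. There are 200 camera calls.

### The job

The steel sample canister is due for weighing: swing its folded-down wire bail upright while the canister stays standing on the desk, then lift the canister by the bail and hang it across both hooks of the weighing stand, hanging free and still, and let go. Do not drag the canister along the desk or tip it, and let its weight over onto the hooks gently, neither dropping it nor pressing it down: the load cell is spoiled by a jolt or by more than about 12 N. Leave the well plate, the bottle in front of the tip box and the pen where they are.

Things in the scene. Friction and masses are not known exactly. Their poses are not given: they have to be found in the camera images.
- canister: Round stainless sample canister, closed by a fixed flat lid: 68 mm diameter (71 at the lid rim), 62 mm high, 0.28 to 0.51 kg with bail (not reported). Origin: centre of the underside, z up. The bail's hinge axis runs along the canister's x, through its middle, 50 mm above the underside. The folded bail sticks out to the canister's -y side. Light: a shove at the hinge tips it.
- bail (a joint): Angle (rad) of the canister's wire bail: 0 = folded down on the -y side (6 degrees below level, on two lugs), as it starts; 1.67 = upright; 3.34 = down on the other side. Hinge friction (0.01 N m) keeps it up only within 0.4 rad of upright; else it falls. 3.5 mm steel wire, flat-topped arch: legs at x = +/-40 mm, crown 92 mm from the hinge axis, straight over x = +/-35 mm.
- bail_grip (a point): Middle of the bail's crown, x along it: centre of a grey plastic roller 9 mm thick, 34 mm long, free to turn on the wire (pinched, it lets the bail swing up in the same grasp); bare wire either side. At bail angle q, in the canister's frame: y = -92 mm cos(q-0.1), z = 50 mm + 92 mm sin(q-0.1). Upright it is 142 mm above the underside, 80 above the lid.
- weigher: Weighing stand, fixed to the desk: grey base plate 130 (x) x 250 (y) x 12 mm, column 17 mm thick and 252 mm high at y = +155 mm, on it a white load-cell head (52 x 50 x 46 mm), from which a steel hanger of two hooks reaches to the stand's -y side. Origin: at desk level, straight below the middle between the hooks' saddles; z up. The load cell gives 1 mm per 4 N.
- hook_datum (a point): Point of the stand midway between the two hooks' saddles, 180 mm above the desk: the LOWEST height the saddles may have. The head is clamped so that the centre of the hook bar in both saddles lies 0 to 30 mm above this point, unreported: see it or feel for it. The wire rests 5 mm above the bar's centre. Axes as the stand's.
- hook_tips (a point): Point of the stand midway between the hooks' tips, at the lowest height these may have (13 mm to -y and 12 mm up from hook_datum). The hooks are 6 mm bars along y at x = +/-29 mm, 52 mm free between them, open at these upturned tips, joined by a cross bar 87 mm behind them; each dips 12 mm into a rounded V, the saddle; bar tops elsewhere are 15 mm above the bar's centre in the saddle.
- spare_plate: White 96-well plate, 85 x 128 x 14 mm, lying on the desk; bystander. Origin: centre of its underside.
- marker_pen: White marker pen with a black cap, 135 mm long, lying on the desk; bystander. Origin: centre of its underside.
- stain_bottle: White reagent bottle with a black cap, in front of the blue tip box, 46 mm thick, 85 mm high, standing on the desk; bystander. Origin: centre of its underside.

How it is judged:
By the outcome, as a careful person would: the job done as asked, in the order asked, and still so for the second after the job is handed in, with the robot touching nothing.
It also fails if it takes over 72 s, if anything falls off the work surface, if the arm or the gripper's body presses on something with over 40 N, if the wrist force passes 120 N, or if a joint passes its speed limit or range.

## Working session

There is one attempt and no reset: what is moved stays moved. The work goes in short steps, Python scripts to look and compute and a tool call to move; the robot and the scene stay as the last step left them, time stands still between calls to the robot, and variables do not carry over. Pictures are saved under pics/ and viewed, about 8 in all and at most 12, crops included, and the job is handed in when it is done.

Besides the shell and the picture viewer there is one more tool, called as a command line: name --argument value ..., lists and objects as JSON in quotes. move_arm: Moves the arm, as the interface text tells. Its arguments: {"type":"object","properties":{"deltas":{"type":"array"},"claw":{"type":"number"},"newtons":{"type":"number"}},"required":["deltas"]}

```bash
ls; mkdir -p pics; cat > h.py <<'E'
import numpy as np, cv2
from scipy.spatial.transform import Rotation as R
from workcell import get_obs, camera, job_done, grip_point_offset
def snap(name,tag):
    c=camera(name); np.savez(f'pics/{tag}.npz',**c); cv2.imwrite(f'pics/{tag}.png',c['color']); return c
def rays(c,u,v):
    K=np.array([[c['fx'],0,c['cx']],[0,c['fy'],c['cy']],[0,0,1]],float)
    xy=np.stack([(np.asarray(u,float)-c['cx'])/c['fx'],(np.asarray(v,float)-c['cy'])/c['fy']],-1)
    s=xy.copy()
    for _ in range(20): s=xy/(1+c['k1']*(s**2).sum(-1,keepdims=True))
    return s
def pts(c,u,v,d=None):
    s=rays(c,u,v); 
    if d is None: d=c['range_z'][np.asarray(v,int),np.asarray(u,int)]
    p=np.concatenate([s,np.ones(s.shape[:-1]+(1,))],-1)*np.asarray(d)[...,None]
    return p@c['T'][:3,:3].T+c['T'][:3,3]
def atz(c,u,v,z):
    s=rays(c,u,v); d=np.concatenate([s,np.ones(s.shape[:-1]+(1,))],-1)@c['T'][:3,:3].T; o=c['T'][:3,3]
    return o+d*((z-o[2])/d[...,2])[...,None]
def proj(c,P):
    p=(np.atleast_2d(P)-c['T'][:3,3])@c['T'][:3,:3]; s=p[:,:2]/p[:,2:]
    s=s*(1+c['k1']*(s**2).sum(1,keepdims=True)); return s*[c['fx'],c['fy']]+[c['cx'],c['cy']]
def load(tag): return dict(np.load(f'pics/{tag}.npz'))
E
python3 - <<'E'
from h import *
o=get_obs(); print(o, grip_point_offset if not callable(grip_point_offset) else grip_point_offset())
for n in('scene','top'):
    c=snap(n,n+'0'); print(n,c['fx'],c['cx'],c['cy'],c['k1'],c['T'].round(3).tolist())
a=np.hstack([cv2.imread('pics/scene0.png'),cv2.imread('pics/top0.png')])
E
```

```text
pics
{'time': 0.0, 'q': array([6.68647215e+01, 5.01030347e+00, 1.00341506e+01, 9.51012418e+01,
       1.28039179e-03, 8.99988638e+01]), 'qd': array([ 0.00714229, -0.06724088, -0.03010131,  0.03546591,  0.05854444,
       -0.02015101]), 'joint_efforts': array([ 3.88774852e-04, -5.20381773e+01,  4.64801037e+01,  1.63386570e-02,
       -8.14322152e-05, -3.09521880e-06]), 'ee_pos': array([0.21599481, 0.5055462 , 0.23058801]), 'tcp_rot': array([-9.00773947e+01,  1.28192535e-03, -2.31341441e+01]), 'wrist_force': array([-0.41808708, -0.46780252, -0.36025213]), 'torque': array([0.02315756, 0.03983542, 0.02223364]), 'opening': 0.08511742753772392} 0.0187
scene 389.1324802628394 264.53193355754894 191.48709817605922 -0.11009170977722577 [[0.595, -0.389, 0.703, -0.1], [-0.804, -0.266, 0.532, -0.532], [-0.02, -0.882, -0.471, 0.54], [0.0, 0.0, 0.0, 1.0]]
top 348.6848648728201 256.6636091796455 188.94888652137283 0.014356475098309033 [[-0.017, -0.997, 0.073, 0.429], [-1.0, 0.015, -0.018, -0.086], [0.017, -0.073, -0.997, 0.976], [0.0, 0.0, 0.0, 1.0]]
```

View pics/scene0.png

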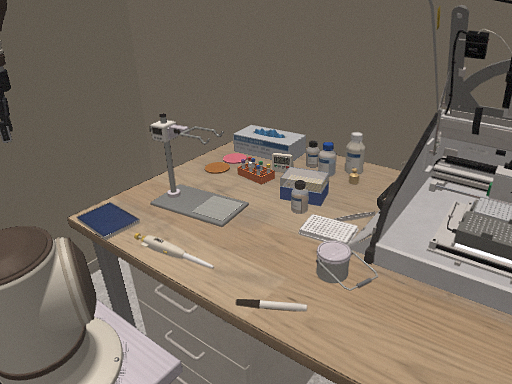

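View pics/top0.png

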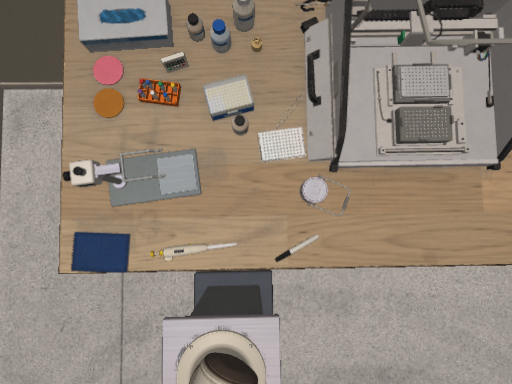

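The scene view shows the canister at about (333,262) with its bail towards the lower right (roller about (363,283)) and the stand hooks at about (200,133). In the top view the lid is at (314,190), the roller at (347,202), the hooks run along (120–165, 153–178) and the stand head is at (82,173).

```bash
python3 - <<'E'
from h import *
t=load('top0')['color'];s=load('scene0')['color']
def cr(im,x,y,w,h,k): return cv2.resize(im[y:y+h,x:x+w],None,fx=k,fy=k,interpolation=cv2.INTER_CUBIC)
a=cr(t,295,165,66,50,6); b=cr(t,60,140,66*2-27+0,50,4)
W=np.zeros((600,800,3),np.uint8)
def put(im,x,y): W[y:y+im.shape[0],x:x+im.shape[1]]=im
put(cr(t,295,165,66,50,6),0,0)           # 396x300
put(cr(t,65,145,110,50,3.6),400,0) 
put(cr(s,305,235,80,60,5),0,300)
put(cr(s,145,110,80,60,5),400,300)
cv2.imwrite('pics/crop0.png',W)
c=load('top0')
u,v=np.array([314,347,290,240,282,297,120,180]),np.array([190,202,145,125,144,248,190,172])
print(pts(c,u,v).round(3))
# lid: points z in .055-.07 near canister
U,V=np.meshgrid(np.arange(295,370),np.arange(165,225)); P=pts(c,U.ravel(),V.ravel())
m=(P[:,2]>.056)&(P[:,2]<.072); q=P[m]; print('lid',m.sum(),np.median(q,0),cv2.minEnclosingCircle((q[:,:2]*1000).astype(np.float32)))
# hooks
for n in('top','scene'):
    c=load(n+'0'); U,V=np.meshgrid(np.arange(512),np.arange(384)); P=pts(c,U.ravel(),V.ravel())
    m=(P[:,2]>.15)&(P[:,2]<.34)&(P[:,1]>.1)&(P[:,1]<.6)&(P[:,0]<.6)&(P[:,0]>.2)&(c['range_z'].ravel()>0)
    print(n,m.sum()); 
    for k in np.where(m)[0][::4 if n=='scene' else 6]: print(U.ravel()[k],V.ravel()[k],P[k].round(3),end='; ')
E
```

```text
[[ 0.491 -0.254  0.059]
 [ 0.459 -0.357  0.001]
 [ 0.62  -0.198  0.017]
 [ 0.664 -0.061  0.073]
 [ 0.624 -0.176  0.013]
 [ 0.336 -0.211  0.015]
 [ 0.502  0.271  0.013]
 [ 0.55   0.108  0.011]]
lid 563 [ 0.49376989 -0.2566869   0.06028954] ((515.2759399414062, -313.7839660644531), 97.66036224365234)
top 1386
161 147 [0.579 0.108 0.219]; 148 149 [0.575 0.135 0.221]; 154 149 [0.577 0.125 0.209]; 160 149 [0.574 0.109 0.223]; 142 150 [0.573 0.148 0.22 ]; 148 150 [0.573 0.135 0.221]; 154 150 [0.575 0.125 0.209]; 160 150 [0.573 0.111 0.215]; 136 151 [0.571 0.161 0.219]; 142 151 [0.571 0.148 0.22 ]; 148 151 [0.57  0.135 0.221]; 154 151 [0.572 0.125 0.211]; 125 152 [0.569 0.185 0.221]; 131 152 [0.569 0.172 0.221]; 137 152 [0.569 0.159 0.219]; 143 152 [0.568 0.146 0.221]; 125 153 [0.567 0.184 0.221]; 131 153 [0.566 0.171 0.222]; 120 154 [0.565 0.196 0.219]; 126 154 [0.565 0.183 0.218]; 122 155 [0.562 0.191 0.22 ]; 122 157 [0.558 0.191 0.221]; 90 159 [0.553 0.256 0.228]; 82 160 [0.551 0.273 0.227]; 88 160 [0.551 0.259 0.23 ]; 94 160 [0.553 0.253 0.215]; 74 161 [0.549 0.29  0.227]; 80 161 [0.548
[... 13240 characters left out ...]
.188]; 201 140 [0.514 0.122 0.213]; 9 141 [0.201 0.456 0.246]; 159 141 [0.501 0.268 0.184]; 165 141 [0.507 0.251 0.186]; 169 141 [0.529 0.262 0.177]; 206 141 [0.514 0.104 0.214]; 165 142 [0.518 0.266 0.176]; 169 142 [0.53  0.265 0.173]; 204 142 [0.517 0.115 0.208]; 164 143 [0.519 0.272 0.172]; 168 143 [0.525 0.263 0.172]; 204 143 [0.514 0.113 0.207]; 165 144 [0.518 0.268 0.17 ]; 169 144 [0.528 0.262 0.168]; 166 145 [0.518 0.264 0.168]; 170 145 [0.532 0.264 0.164]; 167 146 [0.522 0.264 0.164]; 164 147 [0.52  0.275 0.16 ]; 168 147 [0.525 0.265 0.16 ]; 166 148 [0.522 0.27  0.157]; 170 148 [0.53  0.263 0.156]; 168 149 [0.526 0.267 0.154]; 166 150 [0.521 0.27  0.152]; 170 150 [0.529 0.264 0.15 ];
```

View pics/crop0.png

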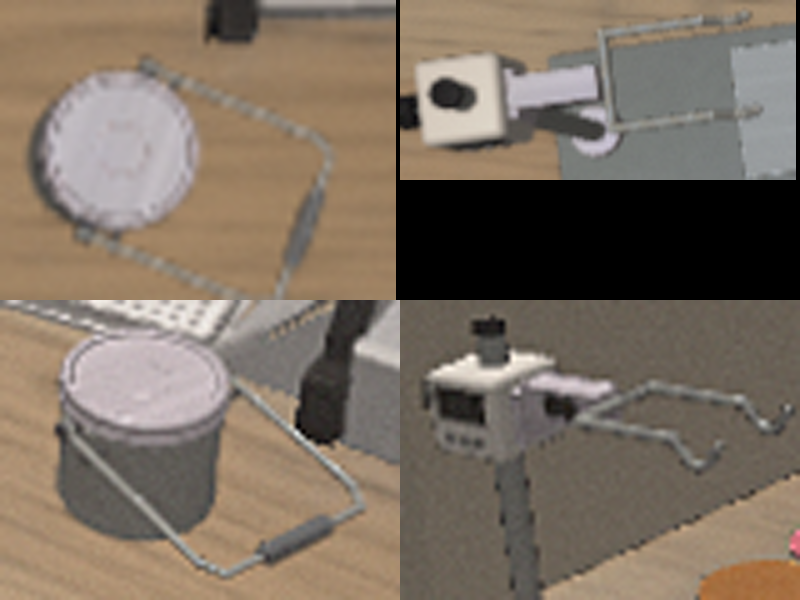

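The crops show the roller at about top pixel (346,202), the hinge lugs at (320,176) and (309,204), and both hooks with their upturned tips. Next I fit the poses precisely.

```bash
python3 - <<'E'
from h import *
c=load('top0'); g=cv2.cvtColor(c['color'],cv2.COLOR_BGR2GRAY)
np.set_printoptions(precision=4,suppress=True)
print('lid',atz(c,[315.0],[190.0],.062)); L=atz(c,[319.7,309.2],[175.8,204.2],.05); d=L[0]-L[1]; print('lugs',L,L.mean(0),np.degrees(np.arctan2(d[1],d[0])),np.linalg.norm(d))
r=atz(c,[345.8],[202.5],.041)[0]; print('roller',r); 
e=atz(c,[348.8,342.3],[196.5,209.5],.041); d=e[0]-e[1]; print('rollerends',e,np.degrees(np.arctan2(d[1],d[0])),np.linalg.norm(d))
# lid by depth restricted
s=load('scene0')
for n,k in(('top',c),('scene',s)):
    U,V=np.meshgrid(np.arange(512),np.arange(384)); P=pts(k,U.ravel(),V.ravel())
    m=(np.abs(P[:,0]-.49)<.05)&(np.abs(P[:,1]+.255)<.05)&(P[:,2]>.055)&(P[:,2]<.068)&(k['range_z'].ravel()>0)
    q=P[m]; print(n,'lid',m.sum(),q.mean(0),(q.min(0)+q.max(0))/2,np.ptp(q,0))
    for nm,a,b in(('far',.555,.59),('near',.498,.525)):
        m=(P[:,0]>a)&(P[:,0]<b)&(P[:,1]>.13)&(P[:,1]<.182)&(P[:,2]>.2)&(P[:,2]<.24)
        q=P[m]; f=np.polyfit(q[:,1],q[:,0],1); print(n,nm,m.sum(),'x@.12',np.polyval(f,.12),'yaw',-np.degrees(np.arctan(f[0])),'ztop',np.percentile(q[:,2],[50,75,90]))
    m=(np.abs(P[:,0]-.54)<.015)&(np.abs(P[:,1]-.19)<.025)&(P[:,2]>.2)
    # desk near
    m=(np.abs(P[:,0]-.45)<.03)&(np.abs(P[:,1]+.02)<.08); print('desk z',np.median(P[m,2]))
# tips/saddles in top view pixels (crop: u=65+X/3.6, v=145+Y/3.6)
for X,Y in((748,14),(705,20),(760,108),(715,116),(612,127),(603,32)):
    u,v=65+(X-400)/3.6,145+Y/3.6; print(X,Y,atz(c,[u],[v],.217)[0])
for X,Y in((795,405),(770,428),(738,400),(720,445),(700,468),(672,434)):
    u,v=145+(X-400)/5,110+(Y-300)/5; print('scene',u,v)
# machine heights
U,V=np.meshgrid(np.arange(300,512),np.arange(0,384)); P=pts(c,U.ravel(),V.ravel())
for x in np.arange(.5,.8,.04):
    print(round(x,2),[ (round(y,2),round(float(np.max(P[(np.abs(P[:,0]-x)<.02)&(np.abs(P[:,1]-y)<.02)][:,2],initial=-1)),2)) for y in np.arange(-.24,-.5,-.04)])
E
```

```text
lid [[ 0.4905 -0.2562  0.062 ]]
lugs [[ 0.5292 -0.2721  0.05  ]
 [ 0.4537 -0.2419  0.05  ]] [ 0.4914 -0.257   0.05  ] -21.838123426084625 0.08133581455424167
roller [ 0.4569 -0.3421  0.041 ]
rollerends [[ 0.4729 -0.3508  0.041 ]
 [ 0.4383 -0.332   0.041 ]] -28.436231843422664 0.039410255381625015
top lid 544 [ 0.4928 -0.2549  0.0601] [ 0.4924 -0.2554  0.061 ] [0.0766 0.0673 0.0119]
top far 71 x@.12 0.574683924207426 yaw 7.566425610467509 ztop [0.2202 0.2209 0.222 ]
top near 67 x@.12 0.5159012556566149 yaw 6.655742008398528 ztop [0.2206 0.2215 0.2226]
desk z 0.001734012931259521
scene lid 581 [ 0.4898 -0.2578  0.0588] [ 0.4908 -0.257   0.0596] [0.0689 0.0675 0.0092]
scene far 43 x@.12 0.5717844872930163 yaw 5.950893735009369 ztop [0.219  0.2202 0.2211]
scene near 41 x@.12 0.5130450769238174 yaw 4.847366716212625 ztop [0.2196 0.2203 0.2211]
desk z -0.0010182515049269592
748 14 [0.5753 0.1065 0.217 ]
705 20 [0.5719 0.1325 0.217 ]
760 108 [0.5178 0.0992 0.217 ]
715 116 [0.5133 0.1262 0.217 ]
612 127 [0.5075 0.1877 0.217 ]
603 32 [0.5654 0.1937 0.217 ]
scene 224.0 131.0
scene 219.0 135.6

[... 915 characters left out ...]
0.32), 0.56), (np.float64(-0.36), 0.06), (np.float64(-0.4), 0.08), (np.float64(-0.44), 0.11), (np.float64(-0.48), 0.14)]
0.7 [(np.float64(-0.24), 0.03), (np.float64(-0.28), 0.08), (np.float64(-0.32), 0.54), (np.float64(-0.36), 0.07), (np.float64(-0.4), 0.08), (np.float64(-0.44), 0.09), (np.float64(-0.48), 0.13)]
0.74 [(np.float64(-0.24), 0.07), (np.float64(-0.28), 0.08), (np.float64(-0.32), 0.19), (np.float64(-0.36), 0.06), (np.float64(-0.4), 0.08), (np.float64(-0.44), 0.09), (np.float64(-0.48), 0.12)]
0.78 [(np.float64(-0.24), 0.07), (np.float64(-0.28), 0.08), (np.float64(-0.32), 0.2), (np.float64(-0.36), 0.06), (np.float64(-0.4), 0.08), (np.float64(-0.44), 0.09), (np.float64(-0.48), 0.12)]
```

move_arm --deltas '[[[0.03,0,-0.037,0],[0.061,0,-0.076,0],[0.092,0,-0.114,0],[0.123,0,-0.152,0],[0.154,0,-0.19,0]]]' --claw 0.034

```text
time: 0.6
ee_pos: [0.2829, 0.2687, 0.231]
tcp_rot: [-90.0, -0.0, -23.1]
wrist_force: [0.8, -0.2, 0.1]
opening: 0.0337
```

move_arm --deltas '[[[0.031,0,-0.038,0],[0.062,0,-0.076,0],[0.093,0,-0.114,0],[0.124,0,-0.152,0],[0.154,0,-0.19,0]]]'

```text
time: 1.1
ee_pos: [0.3499, 0.0333, 0.2313]
tcp_rot: [-90.0, -0.0, -23.1]
wrist_force: [1.7, 0.6, -0.2]
opening: 0.0339
```

move_arm --deltas '[[[0.031,0,-0.038,0],[0.062,0,-0.076,0],[0.093,0,-0.114,0],[0.124,0,-0.152,0],[0.154,0,-0.19,0]]]'

```text
time: 1.6
ee_pos: [0.4169, -0.2022, 0.231]
tcp_rot: [-90.0, -0.0, -23.2]
wrist_force: [0.9, 1.0, 0.3]
opening: 0.0343
```

move_arm --deltas '[[[0.025,0.02,-0.031,0],[0.05,0.05,-0.062,0],[0.075,0.08,-0.093,-1.0],[0.0928,0.111,-0.1151,-1.43],[0.0928,0.111,-0.1151,-1.43]]]'

```text
time: 2.1
ee_pos: [0.4554, -0.3436, 0.1143]
tcp_rot: [-89.9, 0.4, -21.8]
wrist_force: [-0.9, 0.7, -1.0]
opening: 0.0344
```

move_arm --deltas '[[[0,0,0,0],[0,0,0,0]]]'

```text
time: 2.3
ee_pos: [0.4573, -0.3418, 0.1215]
tcp_rot: [-90.0, -0.1, -21.7]
wrist_force: [-0.5, 0.1, 0.3]
opening: 0.034
```

```bash
python3 - <<'E'
from h import *
o=get_obs(); print(o['ee_pos'],o['tcp_rot'],o['wrist_force'])
t=snap('top','t1')['color'];s=snap('scene','s1')['color']
W=np.hstack([cv2.resize(t[150:240,290:380],(400,400),interpolation=2),cv2.resize(s[200:310,290:400],(400,400),interpolation=2)])
cv2.imwrite('pics/c1.png',W)
c=load('s1'); p=o['ee_pos']; print(proj(c,[p,p-[0,0,.08]]))
E
```

```text
[ 0.45730782 -0.34178432  0.1214821 ] [-9.00065107e+01 -6.14242548e-02 -2.16884686e+01] [-0.51967784  0.13965798  0.32445321]
[[368.93913842 248.10465647]
 [364.07511424 282.20790658]]
```

View pics/c1.png

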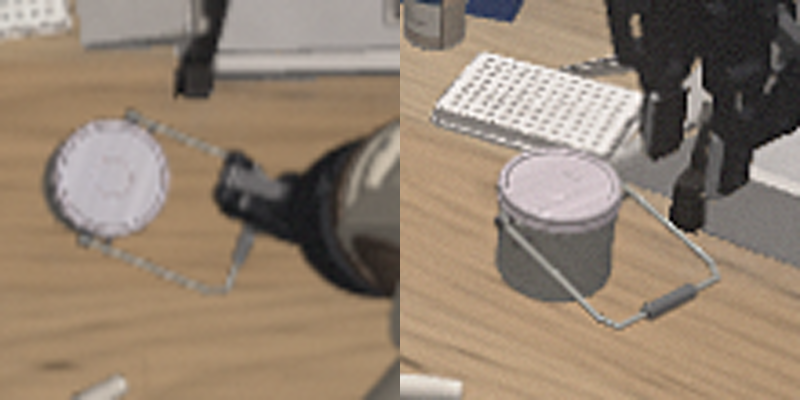

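The left half (top) is partly hidden by the arm. In the right half (scene) the roller is at (364.3,282.5), against a predicted (364.1,282.2), so the alignment is good and I go down.

move_arm --deltas '[[[0,0.03,0,0],[0,0.06,0,0],[0,0.085,0,0],[0,0.097,0,0],[0,0.098,0,0]]]'

```text
time: 2.9
ee_pos: [0.4568, -0.3415, 0.0218]
tcp_rot: [-90.0, 0.1, -21.7]
wrist_force: [-0.7, -0.3, -0.1]
opening: 0.034
```

move_arm --deltas '[[[0,0,0,0],[0,0,0,0],[0,0,0,0]]]' --claw 0.016 --newtons 20

```text
time: 3.2
ee_pos: [0.4578, -0.3427, 0.0237]
tcp_rot: [-90.0, -0.1, -21.7]
wrist_force: [0.5, 0.4, 0.7]
opening: 0.0163
```

```bash
python3 - <<'E'
from h import *
o=get_obs(); print(o['ee_pos'],o['tcp_rot'],o['wrist_force'],o['opening'])
s=snap('scene','s2')['color'];t=snap('top','t2')['color']
W=np.hstack([cv2.resize(t[150:240,290:380],(400,400),interpolation=2),cv2.resize(s[225:315,310:400],(400,400),interpolation=2)])
cv2.imwrite('pics/c2.png',W)
E
```

```text
[ 0.45778316 -0.34267621  0.02372885] [-90.03063397  -0.11978726 -21.70131283] [0.50880401 0.39290675 0.66008798] 0.016258293760889823
```

View pics/c2.png

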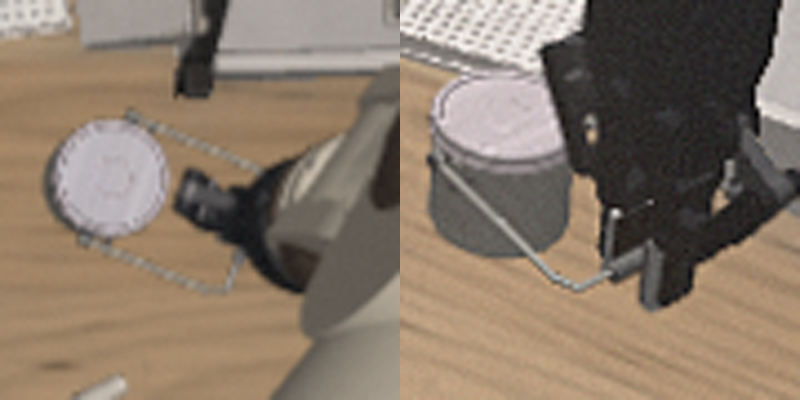

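move_arm --deltas '[[[0,0,0,0],[0,0,0,0],[0,0,0,0],[0,0,0,0]]]' --claw 0.0 --newtons 30

```text
time: 3.7
ee_pos: [0.4572, -0.3424, 0.0225]
tcp_rot: [-90.0, -0.0, -21.7]
wrist_force: [0.9, -0.9, 2.0]
opening: 0.0078
```

```bash
python3 - <<'E'
from h import *
for i in range(3):
    o=get_obs(); print(o['time'],o['ee_pos'],o['wrist_force'],o['torque'],o['opening'])
N=20; s=np.linspace(0,1,N+1); s=s*s*(3-2*s); a=-.1+1.67*s
P=np.c_[.092*(np.cos(.1)-np.cos(a)),.092*(np.sin(a)+np.sin(.1))]
for k in range(0,N,5): print([[0,round(-d[1],4),round(d[0],4),0] for d in P[k+1:k+6]-P[k]])
E
```

```text
3.7 [ 0.45721631 -0.34239937  0.02246934] [ 0.85812155 -0.88700447  2.0257136 ] [-0.14167422 -0.15271077 -0.08332191] 0.007758045934554305
3.7 [ 0.45721631 -0.34239937  0.02246934] [ 0.85812155 -0.88700447  2.0257136 ] [-0.14167422 -0.15271077 -0.08332191] 0.007758045934554305
3.7 [ 0.45721631 -0.34239937  0.02246934] [ 0.85812155 -0.88700447  2.0257136 ] [-0.14167422 -0.15271077 -0.08332191] 0.007758045934554305
[[0, np.float64(-0.0011), np.float64(-0.0001), 0], [0, np.float64(-0.0043), np.float64(-0.0003), 0], [0, np.float64(-0.0093), np.float64(-0.0005), 0], [0, np.float64(-0.016), np.float64(-0.0002), 0], [0, np.float64(-0.0239), np.float64(0.0007), 0]]
[[0, np.float64(-0.009), np.float64(0.0019), 0], [0, np.float64(-0.0186), np.float64(0.0051), 0], [0, np.float64(-0.0284), np.float64(0.0095), 0], [0, np.float64(-0.038), np.float64(0.0154), 0], [0, np.float64(-0.047), np.float64(0.0226), 0]]
[[0, np.float64(-0.008), np.float64(0.0082), 0], [0, np.float64(-0.0148), np.float64(0.0172), 0], [0, np.float64(-0.0203), np.float64(0.0265), 0], [0, np.float64(-0.0244), np.float64(0.0357), 0], [0, np.float64(-0.0272), np.float64(0.0444), 0]]
[[0, np.float64(-0.0017), np.float64(0.0078), 0], [0, np.float64(-0.0027), np.float64(0.0144), 0], [0, np.float64(-0.003), np.float64(0.0194), 0], [0, np.float64(-0.0031), np.float64(0.0226), 0], [0, np.float64(-0.0031), np.float64(0.0237), 0]]
```

move_arm --deltas '[[[0,-0.0011,-0.0001,0],[0,-0.0043,-0.0003,0],[0,-0.0093,-0.0005,0],[0,-0.016,-0.0002,0],[0,-0.0239,0.0007,0]]]'

```text
time: 4.2
ee_pos: [0.4572, -0.3415, 0.0468]
tcp_rot: [-90.0, 0.0, -21.7]
wrist_force: [1.3, 1.0, -1.1]
opening: 0.0077
```

```bash
python3 - <<'E'
from h import *
o=get_obs(); print(o['ee_pos'],o['tcp_rot'],o['wrist_force'],o['torque'],o['opening'])
s=snap('scene','s3')
for n in('s2','s3'):
    k=load(n);U,V=np.meshgrid(np.arange(512),np.arange(384)); P=pts(k,U.ravel(),V.ravel())
    m=(np.abs(P[:,0]-.49)<.06)&(np.abs(P[:,1]+.255)<.06)&(P[:,2]>.055)&(P[:,2]<.068); print(P[m].min(0),P[m].max(0))
d=cv2.absdiff(load('s2')['color'],s['color']).max(2)[240:285,315:340]; print('canister left part diff',d.mean(),d.max())
E
```

```text
[ 0.45723051 -0.34153619  0.04675148] [-8.99992892e+01  1.67321332e-02 -2.17101770e+01] [ 1.31628028  1.02372799 -1.11031485] [ 0.09308768 -0.20688172 -0.03013524] 0.0076807120704757
[ 0.45689149 -0.31341658  0.05531955] [ 0.52489268 -0.22365789  0.06649725]
[ 0.43039548 -0.30072616  0.05501003] [ 0.52537841 -0.22368729  0.0632487 ]
canister left part diff 11.941333333333333 87
```

move_arm --deltas '[[[0,-0.009,0.0019,0],[0,-0.0186,0.0051,0],[0,-0.0284,0.0095,0],[0,-0.038,0.0154,0],[0,-0.047,0.0226,0]]]'

```text
time: 4.75
ee_pos: [0.466, -0.3203, 0.0944]
tcp_rot: [-90.0, -0.0, -21.7]
wrist_force: [0.9, -1.3, 0.0]
opening: 0.0076
```

move_arm --deltas '[[[0,-0.008,0.0082,0],[0,-0.0148,0.0172,0],[0,-0.0203,0.0265,0],[0,-0.0244,0.0357,0],[0,-0.0272,0.0444,0]]]'

```text
time: 5.25
ee_pos: [0.4828, -0.2787, 0.1212]
tcp_rot: [-90.0, -0.1, -21.7]
wrist_force: [1.4, -2.4, 5.0]
opening: 0.0078
```

```bash
python3 - <<'E'
from h import *
o=get_obs(); print(o['ee_pos'],o['tcp_rot'],o['wrist_force'],o['torque'],o['opening'])
s=snap('scene','s4'); t=snap('top','t4')
k=s;U,V=np.meshgrid(np.arange(512),np.arange(384)); P=pts(k,U.ravel(),V.ravel())
m=(np.abs(P[:,0]-.49)<.06)&(np.abs(P[:,1]+.255)<.06)&(P[:,2]>.055)&(P[:,2]<.068); print(P[m].min(0),P[m].max(0))
W=np.hstack([cv2.resize(t['color'][150:240,290:380],(400,400),interpolation=2),cv2.resize(s['color'][200:300,300:400],(400,400),interpolation=2)])
cv2.imwrite('pics/c4.png',W)
E
```

```text
[ 0.48280882 -0.27867198  0.12121184] [-9.00076392e+01 -6.88091225e-02 -2.16936765e+01] [ 1.42266988 -2.42842255  4.99478798] [-0.31704099 -0.17030839 -0.02489839] 0.007768440420714483
[ 0.45041134 -0.2913413   0.05511085] [ 0.52613988 -0.22283931  0.06693389]
```

View pics/c4.png

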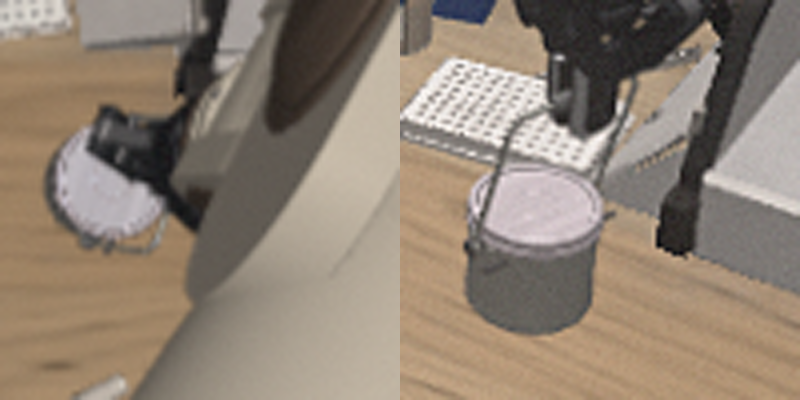

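The bail is about 75° up and the canister still stands in the same place (lid at scene crop (535,205), lid edges unchanged to 1 mm). I finish the arc with 1 mm extra height to ease the slight down-press.

move_arm --deltas '[[[0,-0.0022,0.0078,0],[0,-0.0035,0.0144,0],[0,-0.004,0.0194,0],[0,-0.0041,0.0226,0],[0,-0.0041,0.0237,0]]]'

```text
time: 5.85
ee_pos: [0.491, -0.2569, 0.1243]
tcp_rot: [-90.0, 0.0, -21.7]
wrist_force: [1.2, -0.8, 1.3]
opening: 0.008
```

move_arm --deltas '[[[0,0,0,0],[0,0,0,0],[0,0,0,0]]]'

```text
time: 6.15
ee_pos: [0.4908, -0.2574, 0.1244]
tcp_rot: [-90.0, 0.0, -21.7]
wrist_force: [1.9, -0.3, 0.8]
opening: 0.0078
```

```bash
python3 - <<'E'
from h import *
o=get_obs(); print(o['ee_pos'],o['tcp_rot'],o['wrist_force'],o['torque'],o['opening'])
s=snap('scene','s5')
k=s;U,V=np.meshgrid(np.arange(512),np.arange(384)); P=pts(k,U.ravel(),V.ravel())
m=(np.abs(P[:,0]-.49)<.06)&(np.abs(P[:,1]+.255)<.06)&(P[:,2]>.055)&(P[:,2]<.068); print(P[m].min(0),P[m].max(0))
E
```

```text
[ 0.49076376 -0.25744409  0.12436211] [-8.99979115e+01  1.33914550e-02 -2.17223946e+01] [ 1.9027122  -0.30719443  0.79539174] [-0.13812734 -0.28856003 -0.01417267] 0.007783097971212865
[ 0.45061454 -0.29177416  0.05502012] [ 0.52692562 -0.22531941  0.06709736]
```

Upright and unmoved (lid edges within about 2 mm). I lift gently and plan the carry.

move_arm --deltas '[[[0,-0.001,0,0],[0,-0.004,0,0],[0,-0.009,0,0],[0,-0.017,0,0],[0,-0.028,0,0]]]' --newtons 40

```text
time: 6.7
ee_pos: [0.4906, -0.2572, 0.1529]
tcp_rot: [-90.0, 0.0, -21.7]
wrist_force: [0.2, 0.0, -3.7]
opening: 0.0071
```

move_arm --deltas '[[[0,-0.013,0,0],[0,-0.026,0,0],[0,-0.038,0,0],[0,-0.048,0,0],[0,-0.056,0,0]]]'

```text
time: 7.2
ee_pos: [0.491, -0.2574, 0.2097]
tcp_rot: [-90.0, -0.0, -21.7]
wrist_force: [0.6, 0.7, -4.2]
opening: 0.0075
```

move_arm --deltas '[[[0,-0.006,0,0],[0,-0.009,0,0],[0,-0.011,0,0],[0,-0.011,0,0],[0,-0.011,0,0]]]'

```text
time: 7.7
ee_pos: [0.4908, -0.2572, 0.2191]
tcp_rot: [-90.0, 0.0, -21.7]
wrist_force: [-0.3, 0.2, -3.8]
opening: 0.0073
```

```bash
python3 - <<'E'
from h import *
o=get_obs(); print(o['time'],o['ee_pos'],o['tcp_rot'],o['wrist_force'],o['torque'],o['opening'])
p0=np.array([.4908,-.2571]);p1=np.array([.5524,.047]);y0,y1=-21.7,6.5
N=25; s=np.linspace(0,1,N+1); s=s**3*(10-15*s+6*s*s)
for k in range(0,N,5):
    y=y0+(y1-y0)*s[k]; r=np.radians(y); X=np.array([np.cos(r),np.sin(r)]);Z=np.array([-np.sin(r),np.cos(r)])
    print([[round(float(X@(p1-p0)*(s[j]-s[k])),4),0,round(float(Z@(p1-p0)*(s[j]-s[k])),4),round(float(-(y1-y0)*(s[j]-s[k])),2)] for j in range(k+1,k+6)])
E
```

```text
7.7 [ 0.49080656 -0.25723455  0.21909174] [-8.99949518e+01  3.37276670e-02 -2.17043715e+01] [-0.33977535  0.18310533 -3.7833047 ] [ 0.02234921 -0.01585099 -0.01636566] 0.007312988433380942
[[-0.0, 0, 0.0002, -0.02], [-0.0002, 0, 0.0014, -0.13], [-0.0008, 0, 0.0044, -0.4], [-0.0018, 0, 0.0097, -0.9], [-0.0032, 0, 0.0177, -1.63]]
[[-0.0016, 0, 0.0108, -1.0], [-0.0037, 0, 0.0245, -2.25], [-0.0062, 0, 0.0407, -3.74], [-0.009, 0, 0.0592, -5.44], [-0.0121, 0, 0.0796, -7.32]]
[[-0.0005, 0, 0.0221, -2.01], [-0.001, 0, 0.045, -4.09], [-0.0015, 0, 0.0682, -6.2], [-0.0021, 0, 0.0912, -8.29], [-0.0026, 0, 0.1133, -10.3]]
[[0.0032, 0, 0.0204, -1.88], [0.0062, 0, 0.0389, -3.58], [0.0087, 0, 0.0551, -5.07], [0.0109, 0, 0.0687, -6.32], [0.0126, 0, 0.0795, -7.32]]
[[0.0023, 0, 0.0078, -0.74], [0.0038, 0, 0.013, -1.23], [0.0047, 0, 0.0159, -1.51], [0.005, 0, 0.0171, -1.62], [0.005, 0, 0.0172, -1.63]]
```

move_arm --deltas '[[[0,0,0.0002,0],[-0.0002,0,0.0014,-0.13],[-0.0008,0,0.0044,-0.4],[-0.0018,0,0.0097,-0.9],[-0.0032,0,0.0177,-1.63]]]'

```text
time: 8.2
ee_pos: [0.4945, -0.2393, 0.2195]
tcp_rot: [-90.0, -0.0, -20.0]
wrist_force: [0.2, 1.1, -3.5]
opening: 0.0074
```

move_arm --deltas '[[[-0.0016,0,0.0108,-1.0],[-0.0037,0,0.0245,-2.25],[-0.0062,0,0.0407,-3.74],[-0.009,0,0.0592,-5.44],[-0.0121,0,0.0796,-7.32]]]'

```text
time: 8.7
ee_pos: [0.5106, -0.1591, 0.2196]
tcp_rot: [-90.0, -0.0, -12.6]
wrist_force: [0.4, -0.2, -4.0]
opening: 0.0076
```

move_arm --deltas '[[[-0.0005,0,0.0221,-2.01],[-0.001,0,0.045,-4.09],[-0.0015,0,0.0682,-6.2],[-0.0021,0,0.0912,-8.29],[-0.0026,0,0.1133,-10.3]]]'

```text
time: 9.2
ee_pos: [0.5329, -0.0475, 0.2196]
tcp_rot: [-90.0, -0.0, -2.3]
wrist_force: [-0.1, -0.3, -3.4]
opening: 0.0076
```

move_arm --deltas '[[[0.0032,0,0.0204,-1.88],[0.0062,0,0.0389,-3.58],[0.0087,0,0.0551,-5.07],[0.0109,0,0.0687,-6.32],[0.0126,0,0.0795,-7.32]]]'

```text
time: 9.7
ee_pos: [0.549, 0.0305, 0.2195]
tcp_rot: [-90.0, -0.0, 5.0]
wrist_force: [-0.3, 0.2, -3.6]
opening: 0.0075
```

move_arm --deltas '[[[0.0023,0,0.0078,-0.74],[0.0038,0,0.013,-1.23],[0.0047,0,0.0159,-1.51],[0.005,0,0.0171,-1.62],[0.005,0,0.0172,-1.63]]]'

```text
time: 10.2
ee_pos: [0.5524, 0.0465, 0.2195]
tcp_rot: [-90.0, 0.0, 6.5]
wrist_force: [-0.1, 0.4, -2.9]
opening: 0.0075
```

move_arm --deltas '[[[0,0,0,0],[0,0,0,0],[0,0,0,0],[0,0,0,0],[0,0,0,0]]]'

```text
time: 10.7
ee_pos: [0.5524, 0.0467, 0.2195]
tcp_rot: [-90.0, -0.0, 6.5]
wrist_force: [-0.5, 0.2, -3.4]
opening: 0.0074
```

```bash
python3 - <<'E'
from h import *
o=get_obs(); print(o['time'],o['ee_pos'],o['tcp_rot'],o['wrist_force'],o['torque'],o['opening'])
s=snap('scene','s6');t=snap('top','t6')
W=np.zeros((600,800,3),np.uint8)
W[:300]=cv2.resize(t['color'][140:200,75:235],(800,300),interpolation=2)
W[300:,:]=cv2.resize(s['color'][105:165,140:300],(800,300),interpolation=2)
cv2.imwrite('pics/c6.png',W)
E
```

```text
10.7 [0.552437   0.04669597 0.21951078] [-8.99994870e+01 -3.74233348e-03  6.48592129e+00] [-0.51992425  0.20402634 -3.44965834] [-0.00399887 -0.05712625 -0.02597077] 0.007376911036578294
```

View pics/c6.png

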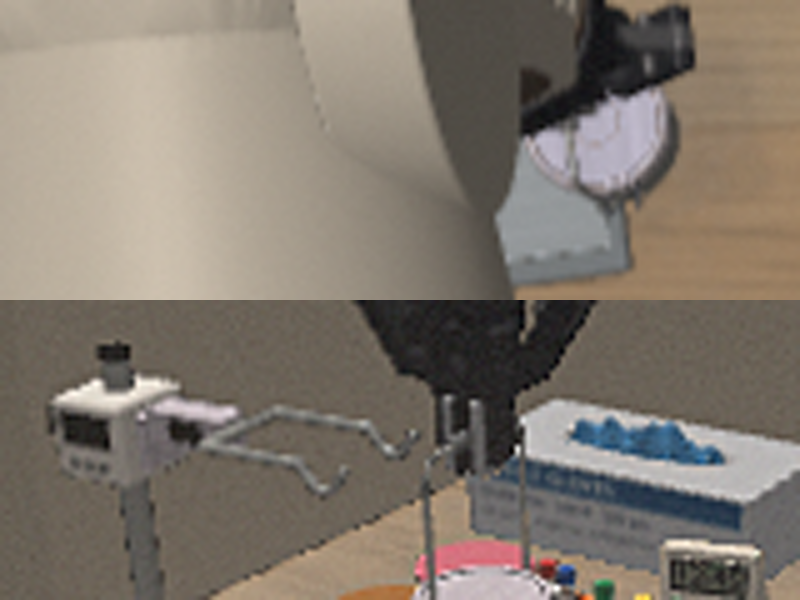

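The scene crop shows the canister hanging from the upright bail. The crown's left bend is at (435,455) and right bend at (515,425). The near saddle is at (325,490) with its tip at (345,470), the far saddle at (403,455) with its tip at (415,433). I check these against predicted projections.

```bash
python3 - <<'E'
from h import *
c=load('s6'); 
W=cv2.resize(c['color'][105:165,150:250],(800,480),interpolation=2)
def cp(P): q=proj(c,P); return (q+.5-[150,105])*8-.5
def dr(P,col):
    for p in cp(P): cv2.circle(W,tuple(int(round(v)) for v in p),3,col,1)
r=np.radians(6.5);X=np.array([np.cos(r),np.sin(r),0]);Y=np.array([-np.sin(r),np.cos(r),0]);Z=np.array([0,0,1])
g=np.array([.5524,.0467,.2195+.0178])
dr([g+X*s for s in(-.035,-.017,.017,.035)],(0,0,255))
S=np.array([.5445,.1165,.205])
for s in(-.029,.029):
    dr([S+X*s+d for d in(0*Z,-.013*Y+.012*Z,.074*Y+.012*Z,.016*Y+.012*Z,.04*Y+.012*Z)],(0,255,0))
cv2.imwrite('pics/c6b.png',W)
E
```

```text
(no output)
```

View pics/c6b.png

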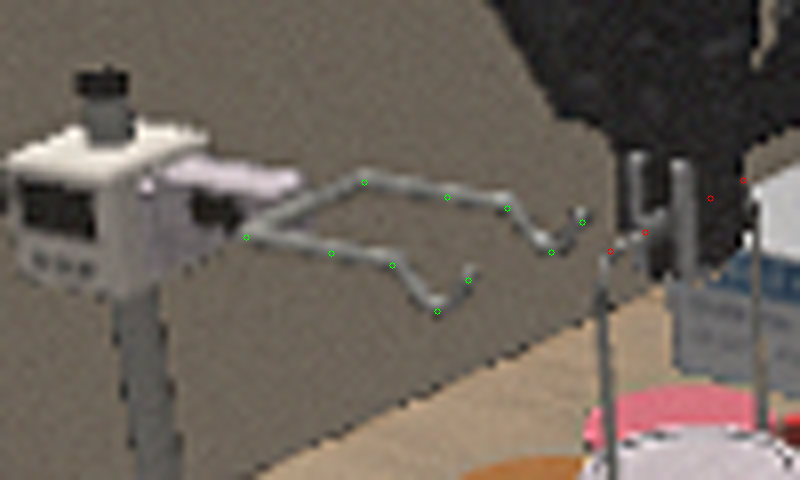

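The hook model (green) fits the picture to within 1.5 mm, with the hooks perhaps 1 mm higher than modelled. The crown (red) also matches. I slide in over the tips with about 14 mm of clearance.

move_arm --deltas '[[[0,0,0.001,0],[0,0,0.003,0],[0,0,0.007,0],[0,0,0.013,0],[0,0,0.02,0]]]'

```text
time: 11.3
ee_pos: [0.5501, 0.0672, 0.2195]
tcp_rot: [-90.0, -0.0, 6.5]
wrist_force: [0.1, -0.6, -3.8]
opening: 0.0075
```

move_arm --deltas '[[[0,0,0.007,0],[0,0,0.014,0],[0,0,0.021,0],[0,0,0.028,0],[0,0,0.034,0]]]'

```text
time: 11.8
ee_pos: [0.5462, 0.1011, 0.2194]
tcp_rot: [-90.0, 0.0, 6.5]
wrist_force: [-0.5, 0.1, -3.3]
opening: 0.0076
```

move_arm --deltas '[[[0,0,0.006,0],[0,0,0.01,0],[0,0,0.013,0],[0,0,0.015,0],[0,0,0.016,0]]]'

```text
time: 12.3
ee_pos: [0.5445, 0.1164, 0.2195]
tcp_rot: [-90.0, 0.0, 6.5]
wrist_force: [-0.6, 0.5, -3.5]
opening: 0.0076
```

move_arm --deltas '[[[0,0,0,0],[0,0,0,0],[0,0,0,0],[0,0,0,0],[0,0,0,0]]]'

```text
time: 12.8
ee_pos: [0.5445, 0.1162, 0.2195]
tcp_rot: [-90.0, -0.0, 6.5]
wrist_force: [-0.6, 0.7, -3.0]
opening: 0.0075
```

```bash
python3 - <<'E'
from h import *
o=get_obs(); print(o['time'],o['ee_pos'],o['tcp_rot'],o['wrist_force'],o['torque'],o['opening'])
s=snap('scene','s7')
cv2.imwrite('pics/c7.png',cv2.resize(s['color'][100:175,150:250],(800,600),interpolation=2))
E
```

```text
12.8 [0.5445279  0.11623478 0.21951349] [-9.00017465e+01 -2.99473310e-03  6.48653421e+00] [-0.61072073  0.69826092 -3.01907796] [-0.01423945  0.00106345  0.05574328] 0.007459295316930112
```

View pics/c7.png

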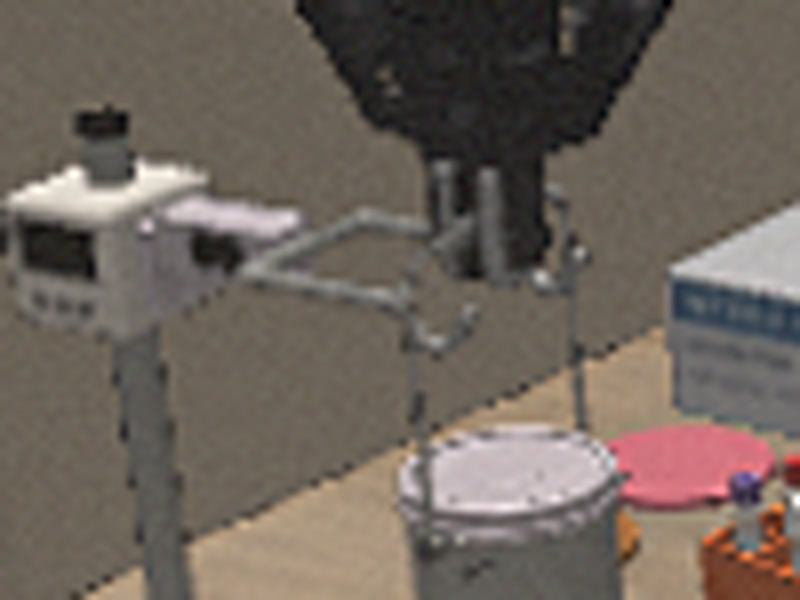

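The bail legs are outside both hooks, with the crown above the saddles (near saddle (435,342), far (548,282)). I lower to a few mm above contact, then creep.

move_arm --deltas '[[[0,0.001,0,0],[0,0.003,0,0],[0,0.006,0,0],[0,0.009,0,0],[0,0.012,0,0]]]'

```text
time: 13.35
ee_pos: [0.5444, 0.1163, 0.2071]
tcp_rot: [-90.0, 0.0, 6.5]
wrist_force: [-0.1, -0.3, -3.3]
opening: 0.0071
```

move_arm --deltas '[[[0,0.003,0,0],[0,0.005,0,0],[0,0.007,0,0],[0,0.008,0,0],[0,0.008,0,0]]]'

```text
time: 13.85
ee_pos: [0.5445, 0.1163, 0.1994]
tcp_rot: [-90.0, 0.0, 6.5]
wrist_force: [-0.6, 0.3, -3.6]
opening: 0.0075
```

move_arm --deltas '[[[0,0.0004,0,0],[0,0.0008,0,0],[0,0.0012,0,0],[0,0.0016,0,0],[0,0.002,0,0]]]'

```text
time: 14.35
ee_pos: [0.5445, 0.1163, 0.1974]
tcp_rot: [-90.0, 0.0, 6.5]
wrist_force: [0.1, -0.3, -3.3]
opening: 0.0074
```

move_arm --deltas '[[[0,0.0003,0,0],[0,0.0006,0,0],[0,0.0009,0,0],[0,0.0012,0,0],[0,0.0015,0,0]]]'

```text
time: 14.85
ee_pos: [0.5445, 0.1163, 0.196]
tcp_rot: [-90.0, -0.0, 6.5]
wrist_force: [0.4, 0.8, -2.9]
opening: 0.0071
```

move_arm --deltas '[[[0,0.0002,0,0],[0,0.0004,0,0],[0,0.0006,0,0],[0,0.0008,0,0],[0,0.001,0,0]]]'

```text
time: 15.35
ee_pos: [0.5445, 0.1163, 0.195]
tcp_rot: [-90.0, 0.0, 6.5]
wrist_force: [-0.4, 0.2, -3.2]
opening: 0.0073
```

move_arm --deltas '[[[0,0.0002,0,0],[0,0.0004,0,0],[0,0.0006,0,0],[0,0.0008,0,0],[0,0.001,0,0]]]'

```text
time: 15.85
ee_pos: [0.5445, 0.1163, 0.194]
tcp_rot: [-90.0, 0.0, 6.5]
wrist_force: [0.5, 0.1, -3.2]
opening: 0.0075
```

move_arm --deltas '[[[0,0.0002,0,0],[0,0.0004,0,0],[0,0.0005,0,0],[0,0.0005,0,0]]]'

```text
time: 16.25
ee_pos: [0.5445, 0.1163, 0.1935]
tcp_rot: [-90.0, -0.0, 6.5]
wrist_force: [1.6, -0.1, -3.6]
opening: 0.0073
```

move_arm --deltas '[[[0,0.0002,0,0],[0,0.0004,0,0],[0,0.0006,0,0],[0,0.0006,0,0]]]'

```text
time: 16.65
ee_pos: [0.5445, 0.1163, 0.193]
tcp_rot: [-90.0, -0.0, 6.5]
wrist_force: [0.4, -0.2, -1.4]
opening: 0.0073
```

move_arm --deltas '[[[0,0.0002,0,0],[0,0.0004,0,0],[0,0.0006,0,0],[0,0.0006,0,0]]]'

```text
time: 17.05
ee_pos: [0.5446, 0.1163, 0.1924]
tcp_rot: [-90.0, -0.0, 6.5]
wrist_force: [-0.9, -0.1, 0.1]
opening: 0.0073
```

Contact came at TCP z ≈ 0.1935, as predicted, and the weight moved over within about 1 mm. I verify before release.

move_arm --deltas '[[[0,0,0,0],[0,0,0,0]]]'

```text
time: 17.25
ee_pos: [0.5446, 0.1163, 0.1924]
tcp_rot: [-90.0, -0.0, 6.5]
wrist_force: [0.1, -0.7, 0.1]
opening: 0.0075
```

```bash
python3 - <<'E'
from h import *
f=[]
for i in range(4):
    s=camera('scene'); f.append(get_obs()['wrist_force'])
print(np.mean(f,0)); o=get_obs(); print(o['torque'],o['ee_pos'])
np.savez('pics/s8.npz',**s); t=snap('top','t8')
W=cv2.resize(s['color'][100:175,150:250],(800,600),interpolation=2)
cv2.imwrite('pics/c8.png',W)
E
```

```text
[-0.55168392 -0.31540571  0.27010603]
[-0.07260229  0.03473822  0.01481809] [0.54455244 0.11631332 0.19232869]
```

View pics/c8.png

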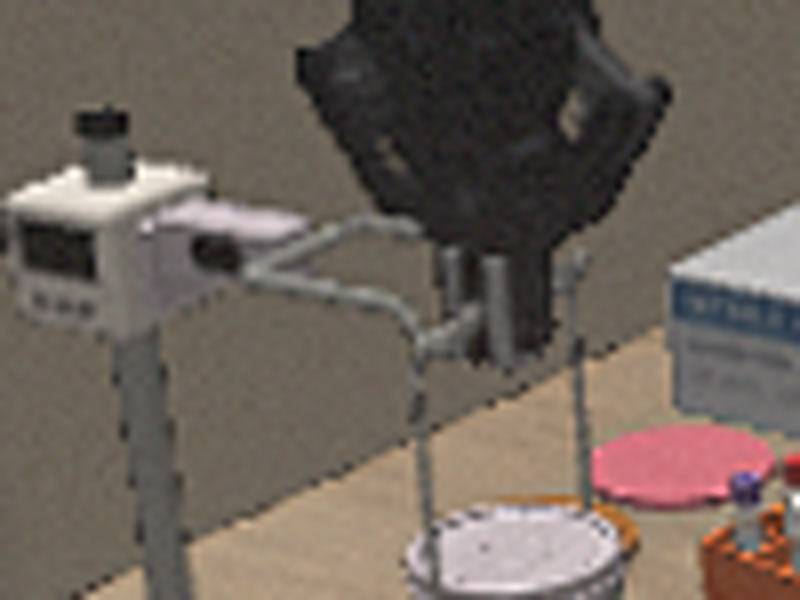

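The crown wire lies in the near saddle (435,345) with its leg outside the hook, and the wrist carries about 0 N. I release.

move_arm --deltas '[[[0,0,0,0],[0,0,0,0],[0,0,0,0]]]' --claw 0.014 --newtons 20

```text
time: 17.8
ee_pos: [0.5445, 0.1164, 0.1923]
tcp_rot: [-90.0, -0.0, 6.5]
wrist_force: [-0.3, 0.1, -0.2]
opening: 0.0141
```

move_arm --deltas '[[[0,0,0,0],[0,0,0,0],[0,0,0,0],[0,0,0,0]]]' --claw 0.034

```text
time: 18.2
ee_pos: [0.5445, 0.1163, 0.1923]
tcp_rot: [-90.0, -0.0, 6.5]
wrist_force: [0.8, 0.3, 0.3]
opening: 0.034
```

```bash
python3 - <<'E'
from h import *
o=get_obs(); print(o['ee_pos'],o['wrist_force'],o['torque'],o['opening'])
s=snap('scene','s9')
cv2.imwrite('pics/c9.png',cv2.resize(s['color'][100:190,150:270],(800,600),interpolation=2))
E
```

```text
[0.54453399 0.11631737 0.19228554] [0.75755559 0.26243799 0.30580297] [-0.00160077  0.01898548 -0.0045975 ] 0.033991772360079525
```

View pics/c9.png

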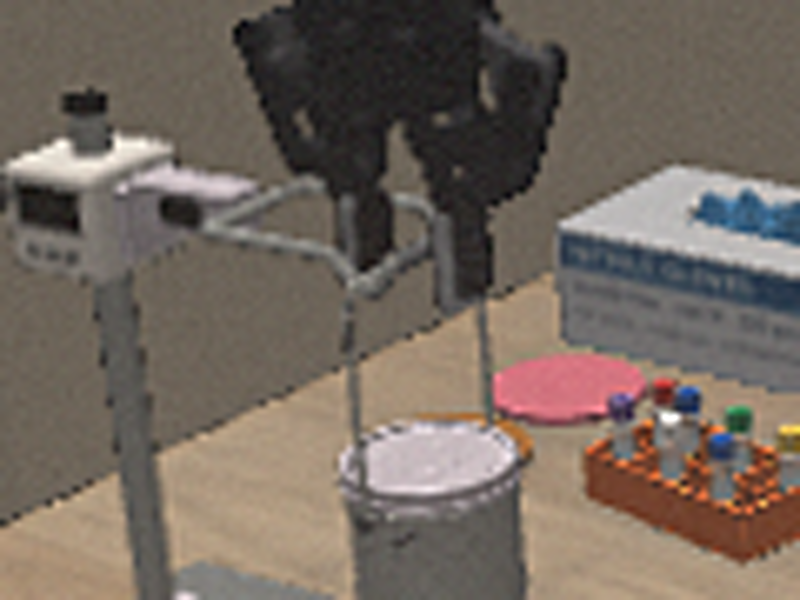

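The fingers are open clear of the roller and the canister hangs upright on the hooks. I rise and back away.

move_arm --deltas '[[[0,-0.003,0,0],[0,-0.01,0,0],[0,-0.02,0,0],[0,-0.032,0,0],[0,-0.045,0,0]]]'

```text
time: 18.75
ee_pos: [0.5446, 0.1163, 0.2387]
tcp_rot: [-90.0, -0.0, 6.5]
wrist_force: [0.0, -1.4, -0.0]
opening: 0.034
```

move_arm --deltas '[[[0,-0.015,0,0],[0,-0.035,0,0],[0,-0.06,0,0],[0,-0.08,0,0],[0,-0.09,0,0]]]'

```text
time: 19.25
ee_pos: [0.5447, 0.1164, 0.3304]
tcp_rot: [-90.0, -0.2, 6.5]
wrist_force: [0.5, 0.8, -0.4]
opening: 0.0345
```

move_arm --deltas '[[[-0.01,0,-0.02,0],[-0.03,0,-0.05,0],[-0.05,0,-0.09,0],[-0.07,0,-0.12,0],[-0.08,0,-0.14,0]]]'

```text
time: 19.75
ee_pos: [0.4796, -0.0336, 0.3289]
tcp_rot: [-90.0, -0.1, 6.4]
wrist_force: [0.8, -0.4, 0.2]
opening: 0.034
```

move_arm --deltas '[[[-0.02,0,-0.03,0],[-0.03,0,-0.05,0],[-0.03,0,-0.06,0],[-0.03,0,-0.06,0],[-0.03,0,-0.06,0]]]'

```text
time: 20.25
ee_pos: [0.4583, -0.0944, 0.3274]
tcp_rot: [-90.0, -0.0, 6.5]
wrist_force: [0.1, 0.3, -0.9]
opening: 0.0343
```

```bash
python3 - <<'E'
from h import *
a=snap('scene','s10')
for i in range(8): b=snap('scene','s11')
t=snap('top','t11'); o=get_obs(); print(o['time'],o['wrist_force'])
r=(slice(100,215),slice(150,260)); d=cv2.absdiff(a['color'][r],b['color'][r]); print('motion',d.mean(),cv2.GaussianBlur(d,(5,5),0).max())
# bystanders: compare with start
for n,x,y in(('plate',282,144),('bottle',240,125),('pen',297,248)):
    A=load('top0')['color'];T=t['color'];w=(slice(y-24,y+24),slice(x-28,x+28))
    print(n,cv2.phaseCorrelate(cv2.cvtColor(A[w],6).astype(np.float64),cv2.cvtColor(T[w],6).astype(np.float64)))
W=np.hstack([cv2.resize(b['color'][100:220,150:250],(400,480),interpolation=2),cv2.resize(t['color'][120:216,70:150],(400,480),interpolation=2)])
W=np.hstack([cv2.resize(b['color'][100:220,150:250],(400,480),interpolation=2),cv2.resize(t['color'][130:202,100:160],(400,480),interpolation=2)])
cv2.imwrite('pics/c11.png',W)
E
```

```text
20.75 [ 0.97782176  0.10563567 -1.14326993]
motion 2.8210276679841897 33
plate ((-9.04879882089412, 7.561023645038208), 0.34025372801753745)
bottle ((11.918725545525348, -0.24448543077584972), 0.14483299081325354)
pen ((-27.832926708310985, -11.02669187132473), 0.017751275533447193)
```

View pics/c11.png

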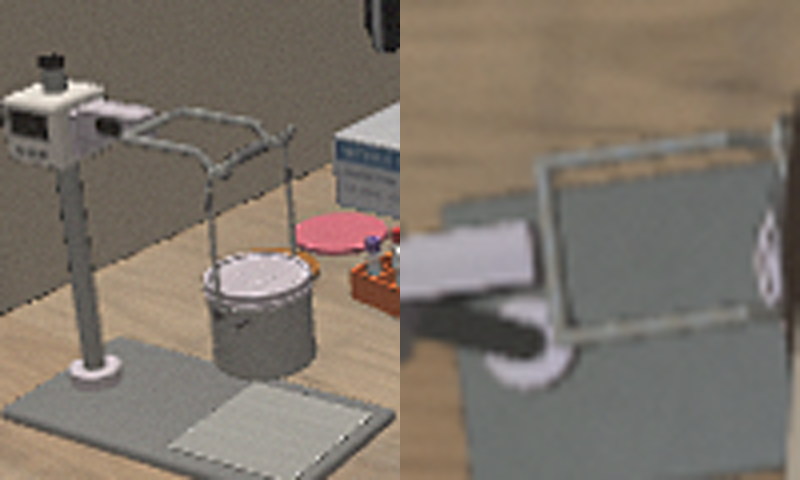

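The canister hangs level across both saddles, clear of the base. The arm hides the top view, so I check the bystanders and stillness in the scene view before handing in.

```bash
python3 - <<'E'
from h import *
A=load('scene0')['color'];a=load('s10')['color'];b=load('s11')['color']; g=lambda i:cv2.GaussianBlur(i,(5,5),0)
for n,x,y,w,h in(('plate',295,212,65,32),('bottle',287,178,24,38),('pen',232,292,80,24)):
    r=(slice(y,y+h),slice(x,x+w)); d=cv2.absdiff(g(A[r]),g(b[r])).max(2); print(n,d.mean(),d.max(),cv2.phaseCorrelate(cv2.cvtColor(A[r],6).astype(float),cv2.cvtColor(b[r],6).astype(float)))
s=camera('scene')['color']
r=(slice(125,200),slice(195,232)); print('canister still',cv2.absdiff(g(b[r]),g(s[r])).max(),cv2.phaseCorrelate(cv2.cvtColor(b[r],6).astype(float),cv2.cvtColor(s[r],6).astype(float)),cv2.phaseCorrelate(cv2.cvtColor(a[r],6).astype(float),cv2.cvtColor(s[r],6).astype(float)))
E
```

```text
plate 3.5620192307692307 49 ((0.023924409887072784, 0.009538291097316076), 0.9172217471838086)
bottle 2.0592105263157894 5 ((-0.045505979419225184, -0.03320953017678363), 0.9821433744018457)
pen 2.4369791666666667 4 ((0.020274406640581333, -0.04860110895244496), 0.9858326452349655)
canister still 3 ((0.025767653542459357, 0.5480886892933796), 1.0052096674698379) ((-0.009898531371842267, 0.4996075168057459), 0.9979834546640424)
```

```bash
python3 -c "
from workcell import job_done; print(job_done())"
```

```text
the job is handed in; nothing more can be done
None
```

I swung the bail upright by its roller, carried the canister to the stand and hung it across both hooks. I then let go, backed the arm away and handed the job in at about 21 s of robot time.

- **Swing:** the lid edges stayed within about 2 mm in the camera depth while the bail went up. At one point the arm pressed down on the canister with about 5 N, and I eased that off.
- **Load transfer:** contact came where predicted. About 3.5 N passed to the hooks over roughly 1 mm, ending with about 0 N at the wrist before release. I saw no jolt or press in the wrist readings.
- **Hanging:** in the last scene picture the canister hangs level in both saddles, clear of the base plate. Successive frames differed by no more than 3 grey levels (image noise).
- **Bystanders:** the plate, bottle and pen matched the starting scene view to within 0.05 px.

Three checks disagreed:
- **Top-view bystanders:** the top-view comparison gave meaningless shifts because the arm was in the picture, so I relied on the scene view.
- **Stillness shift:** the image-shift estimate for the canister gave 0.5 px vertically. I took this as an artefact, because the frames themselves were practically identical.
- **Plate region:** one spot differed strongly from the starting picture. I put that down to the canister no longer standing beside the plate, but did not check it further.

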